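# Function check of the tester's emergency stop

### The job

Check the bench's emergency stop: with the fingertips press the red mushroom head fully in until it latches, let go so that it stays in by itself, then push one end of its raised bar round clockwise (seen from above) with a fingertip, without pinching the bar, until the head springs back out. Then press the blue reset button fully in once the stop is out, and let it go. Do not press the yellow start button, and do not lift or shift any of the loose things.

Things in the scene. Friction and masses are not known exactly. Their poses are not given: they have to be found in the camera images.
- stop_station: Emergency-stop station, fixed: yellow box 100 x 100 x 66 mm; on it a round yellow shroud (80 mm outside, 70 inside) to 88 mm above the bench around a red mushroom head 62 mm across, its flat top flush with the shroud at rest. Origin: centre of the underside, on the head's axis, z up. Its -x side faces the robot, turned up to 0.5 rad. At rest the head's bar lies along its y.
- stop_top (a point): On the head's axis, middle of the crest of the straight red bar that stands up across the head: bar 52 mm long, 14 mm wide, sides up to 107 mm and a 6 mm wide crest up to 110 mm above the bench at rest. Sinks and turns with the head; z up, y along the bar.
- plunger (a joint): How far the red head is pushed in, m: 0 out, 0.009 fully in (hard stop). Pressing it needs about 4 N at first and up to about 8 N; past about 7 mm it latches and, let go, stays at about 6 to 7 mm by itself. Turning the latched head clockwise by about 0.5 rad or more frees it and it springs out to 0 (a finger rubbing on it may slow it). Pressed less it springs back.
- head (a joint): Turn of the red head with its bar, rad: 0 at rest, growing clockwise seen from above, up to a stop at 0.9. It springs back to 0 when left alone; turning takes 0.01 to 0.05 N m (2 to 3 N near the end of the bar).
- bar_near: The long side of the bar that faces the robot at rest (the station's -x side), a 52 mm long, 19.5 mm tall upright face. Origin: centre of that face; y along the bar, x away from the robot at zero turn. Pushing it away from the robot at its left (+y) end turns the head clockwise.
- bar_far: The opposite long side of the bar, same size. Origin: centre of that face, same axes. Pushing it towards the robot at its right (-y) end also turns the head clockwise. Fingers pressing on both long sides at once count as pinching.
- reset_button (a joint): Travel of the blue reset button, m: 0 out, 0.006 fully in; sprung, 1.5 N at first, 5 N fully in.
- reset_button_top (a point): Centre of the top of the blue reset button, 32 mm across, in a black round collar on a grey box 80 x 80 x 55 mm fixed to the bench. The top is 77 mm above the bench and 10 mm above the collar, z up.
- start_button (a joint): Travel of the yellow start button, m: 0 out, 0.006 in. Not to be pressed.
- start_button_top (a point): Centre of the top of the yellow start button on a grey box just like the reset's; leave it alone.
- test_tip: Loose brass test tip, 28 mm across, 60 mm tall, standing just beyond the stop station; origin at the centre of its underside. Leave.
- screw_jar: Loose amber jar with a black cap, 44 mm across, 55 mm tall, just beyond the reset station; origin under its centre. Leave.
- phone: Loose black phone lying flat, 150 x 72 x 9 mm; origin under its centre. Leave.
- driver: Loose screwdriver lying flat, roughly 0.2 m long along its x; leave.
- tape_roll: Loose green tape roll lying flat, 90 mm across, 24 mm tall; origin under its centre. Leave.
- mug: Loose white mug, 76 mm across, 85 mm tall; origin under its centre. Leave.
- weight: Loose steel test weight with a knob, 40 mm across, 54 mm tall; origin under its centre. Leave.

How it is judged:
On the way, in this order (a step that is already met when the one before it is completed fails the run):
1. the red head is pressed in and stays latched with the fingers off it (value of joint plunger above 0.005 m and contact force between the fingers and plunger below 0.1 N), for 0.15 s.
2. the latched head is twisted clockwise (value of joint head above 0.3 rad and value of joint plunger above 0.004 m).
3. the head springs out (value of joint plunger below 0.0015 m), for 0.1 s.
4. the blue reset button is pressed in (value of joint reset_button above 0.0045 m).
At the end, for the whole second after the job is handed in: The red head is fully out (within 1.5 mm) and turned back to rest (within 0.12 rad), the reset and start buttons are out (within 1 mm), and every loose thing is at rest within 25 mm of where it was (value of joint plunger below 0.0015 m and value of joint head below 0.12 rad and value of joint each of reset_button, start_button below 0.001 m and distance of each of test_tip, screw_jar, phone, driver, tape_roll, mug, weight from where it was at the start of the episode below 0.025 m and linear speed of each of test_tip, screw_jar, phone, driver, tape_roll, mug, weight below 0.02 m/s); the robot touches nothing.
It fails at once if the bar is pinched: fingers press on both of its long sides at once (contact force between the fingers and bar_near above 1 N and contact force between the fingers and bar_far above 1 N).
It fails at once if the yellow start button is pressed (value of joint start_button above 0.002 m).
It fails at once if the reset is pressed while the stop is in (value of joint each of reset_button, plunger above 0.003 m).
It fails at once if a loose thing is lifted or shifted (distance of any of test_tip, screw_jar, phone, driver, tape_roll, mug, weight from where it was at the start of the episode above 0.025 m or height (world z) of any of test_tip, screw_jar, phone, driver, tape_roll, mug, weight above 0.012 m).
It also fails if it takes over 48 s, if anything falls off the work surface, if the arm or the gripper's body presses on something with over 40 N, if the wrist force passes 120 N, or if a joint passes its speed limit or range.

### The arm

A 6-joint arm with a two-finger parallel gripper is mounted at the origin on the work surface. World frame = base frame: x ahead of the robot, y to its left, z up, the work surface at z = 0. Lengths are in m, angles in rad, forces in N, time in s.
With the tool pointing down it reaches from about 0.35 to 0.725 m from the base axis. Payload 6 kg.
Tool frame: the origin (TCP) lies midway between the tips of the shut fingers; the grasp point (between the pads) lies 19 mm behind it; z points along the fingers, y is the direction in which the jaws open and shut (so a half turn about z gives the same grasp; the last joint's range is limited). The gripper opens to 85 mm and grips with 20 to 120 N. Pads are 22 mm wide; open, the fingers measure 114 mm over their backs; the gripper's body (76 mm by 85 mm) begins 54 mm behind the grasp point. The pads swing forward as they close: fully open they stand 13 mm farther back than shut.
Start: joints at [1.53, 0.04, 0.085, 0, -1.615, -0.334], TCP at [0.22, 0.558, 0.231] pointing down, gripper open.
Joint ranges: [-2.56, 2.56], [-1.29, 2.01], [-1.08, 1.49], [-3.29, 1.98], [-2.81, -0.18], [-2.99, 2.99]. Speed limits (rad/s): [2.57, 2.57, 3.01, 3.14, 3.14, 3.14].

### API

Orientations are given as a rotation vector (axis times angle).
In Python, from rig import manip, eyes gives the robot as it stands.
- The arm moves only by the tool play_rows, never from a script. Its argument "series" is one flat list of numbers, 6 for each row, row after row: the shift along the tool's x, y, z in mm, then the turn, a rotation vector about the tool's x, y, z in degrees. A call has 1 to 20 rows; each row is the pose to reach, as a shift and turn from the pose commanded when the call began, along the tool's axes at that moment; what a row does not reach only later rows make up. A row lasts 1/12 s, in which the tool goes at most 41.7 mm and 7.16 degrees, less where a joint would pass 70% of its speed; a pose out of reach is approached as far as the arm can. A call with a gripper value outside its range is refused whole. "claw" is the opening, from 0 (shut) to 1 (fully open), set as the call begins (left out, the last holds). The fingers move at their own pace and stop on an object; "newtons" is the grip in N (left out, the last holds). Time passes only in rows, so rows that repeat a pose let the fingers close. It gives the time, the measured TCP pose, the force and the opening at its end, in the units of the state.
- manip.observe(): the state, without advancing time (a new reading comes with each control period).
- eyes.snapshot(name): name is "scene" or "top" or "wrist"; returns a dict with "frame" (384x512x3 uint8, red, green, blue), "range_z" (384x512 float32, m along the optical axis (not along the pixel's ray), 0 where there is no reading), "fx", "fy", "cx", "cy" (pixels), "rvec" (rotation vector, rad) and "tvec" (3), from world to camera coordinates, as OpenCV has them. Camera axes: x right, y down, z forward; pixel columns grow to the right and rows downward; lengths in m; the calibration is good to about 2 mm. A picture is of the moment at which its call begins.
- manip.job_done(): hands the job in, once; it reports no verdict.
The state is a dict: "time_s": time; "joint_pos": joint angles; "dq": joint speeds; "effort": joint torques, N m; "eef_pos": TCP position; "tool_rot": TCP orientation; "ft_force": force on the tool from outside, world axes, zero at the start; "wrist_torque": the same for the moment, N m; "opening": opening from 0.0 (shut) to 1.0 (fully open).
Only numpy, scipy, OpenCV 4.12 (cv2) and the standard library are available. Lean on these libraries where they do the work, as an engineer would, in place of code of your own. Each camera call takes 0.05 s, during which the arm holds its last target.

## Working session

There is one attempt and no reset: what is moved stays moved. The work goes in short steps, Python scripts to look and compute and a tool call to move; the robot and the scene stay as the last step left them, time stands still between calls to the robot, and variables do not carry over. Pictures are saved under pics/ and viewed, and the job is handed in when it is done.

Besides the shell and the picture viewer there is one more tool, called after "Emit:" as a command line: name --argument value ..., lists and objects as JSON in quotes. play_rows: Moves the arm, as the interface text tells. Its arguments: {"type":"object","properties":{"series":{"type":"array"},"claw":{"type":"number"},"newtons":{"type":"number"}},"required":["series"]}

```bash
mkdir -p pics; ls
python3 - <<'E'
from rig import manip, eyes
import cv2,numpy as np
print(manip.observe())
for n in ["scene","top"]:
    s=eyes.snapshot(n); cv2.imwrite(f"pics/{n}0.png",s["frame"][:,:,::-1]); np.savez(f"{n}0.npz",**s)
    print(n,s["fx"],s["cx"],s["cy"],s["rvec"],s["tvec"])
E
```

```text
pics
{'time_s': 0.0, 'joint_pos': array([ 1.52971327e+00,  4.08114215e-02,  8.37757337e-02, -4.36882783e-04,
       -1.61549674e+00, -3.33668866e-01]), 'dq': array([ 5.72713740e-05, -2.33594584e-03, -2.62799015e-04,  7.35384643e-04,
        1.59854082e-03, -8.42913534e-04]), 'effort': array([-1.18621010e-04, -3.68202531e+01,  3.47422457e+01,  6.93236277e+00,
       -5.33701095e-03, -8.35168265e-06]), 'eef_pos': array([0.21945442, 0.55806629, 0.23026504]), 'tool_rot': array([ 3.08485914e+00, -5.84859047e-01, -2.80584477e-04]), 'ft_force': array([-0.20980129, -0.65495393, -0.51611483]), 'wrist_torque': array([ 0.0346058 , -0.02150631, -0.04496562]), 'opening': 1.0016700384205692}
scene 492.98829557828697 250.78952587290345 189.7091778629658 [ 1.86005767  1.99487348 -0.52160011] [ 0.02167518 -0.43827285  1.82345492]
top 464.7958520966466 259.4705520306759 196.0429741021295 [ 2.11654813 -2.17820309  0.14645924] [0.02709956 0.55744921 1.38856258]
```

View pics/scene0.png

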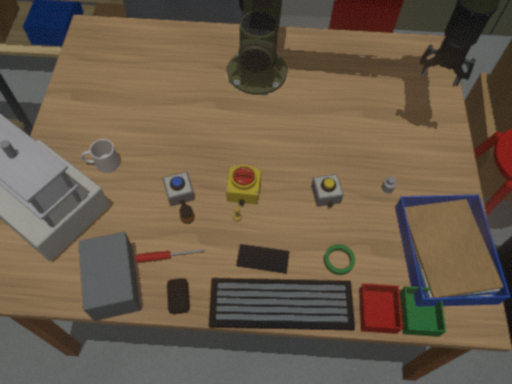

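View pics/top0.png

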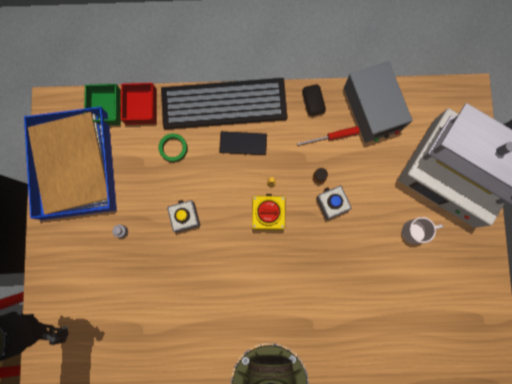

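Scene view: the stop is at about (243,180), the reset at (178,183), and the start button at (327,184). In the top view they are at (268,212), (335,201) and (182,215). Next I'll measure them.

```bash
cat > h.py <<'E'
import cv2,numpy as np
def load(n): return dict(np.load(n))
def cloud(s):
    R=cv2.Rodrigues(s["rvec"])[0]; z=s["range_z"]
    v,u=np.mgrid[:384,:512]
    P=np.stack([(u-s["cx"])/s["fx"]*z,(v-s["cy"])/s["fy"]*z,z],-1)
    return (P-s["tvec"])@R
def ray(s,u,v,h):
    R=cv2.Rodrigues(s["rvec"])[0]; c=-R.T@s["tvec"]
    d=R.T@np.array([(u-s["cx"])/s["fx"],(v-s["cy"])/s["fy"],1]); return c+d*(h-c[2])/d[2]
def masks(f):
    h=cv2.cvtColor(f,cv2.COLOR_RGB2HSV); H,S,V=[h[...,i].astype(int) for i in range(3)]
    return dict(red=((H<7)|(H>173))&(S>150)&(V>90),blue=(H>100)&(H<130)&(S>130)&(V>60),yel=(H>22)&(H<35)&(S>150)&(V>90))
E
python3 - <<'E'
from h import *
rois=dict(top=dict(stop=('red',245,190,292,235,.088),box=('yel',245,190,292,235,.066),reset=('blue',318,185,352,220,.077),start=('yel',168,200,200,232,.077)),
 scene=dict(stop=('red',222,160,268,205,.088),box=('yel',222,160,268,205,.066),reset=('blue',162,170,196,200,.077),start=('yel',312,172,344,204,.077)))
for n in rois:
    s=load(n+"0.npz"); M=masks(s["frame"]); C=cloud(s)
    for k,(m,a,b,c,d,h) in rois[n].items():
        mm=np.zeros((384,512),bool); mm[b:d,a:c]=M[m][b:d,a:c]
        n_,lab,st,ce=cv2.connectedComponentsWithStats(mm.astype(np.uint8))
        i=1+st[1:,4].argmax(); mk=lab==i
        cnt=max(cv2.findContours(mk.astype(np.uint8),cv2.RETR_EXTERNAL,cv2.CHAIN_APPROX_NONE)[0],key=cv2.contourArea)
        (cx,cy),r=cv2.minEnclosingCircle(cnt)
        P=C[mk]; 
        print(n,k,st[i],"cen",ce[i].round(1),"ray",ray(s,*ce[i],h).round(4),"circ",ray(s,cx,cy,h).round(4),r,"cloudmed",np.median(P,0).round(4),"zmax",P[:,2].max().round(4), "minrect",cv2.minAreaRect(cnt))
    f=s["frame"]; 
    a,b,c,d=(240,185,360,240) if n=="top" else (150,155,275,225)
    cv2.imwrite(f"pics/{n}crop.png",cv2.resize(f[b:d,a:c,::-1],None,fx=6,fy=6,interpolation=cv2.INTER_CUBIC))
E
```

```text
top stop [259 202  20  20 321] cen [268.3 211.3] ray [ 0.5048 -0.0138  0.088 ] circ [ 0.5054 -0.0138  0.088 ] 10.180182456970215 cloudmed [ 0.5031 -0.0132  0.0883] zmax 1.4527 minrect ((268.5, 211.5), (19.0, 19.0), 90.0)
top box [252 196  33  34 618] cen [268.2 213.3] ray [ 0.5014 -0.0136  0.066 ] circ [ 0.5022 -0.0131  0.066 ] 21.236125946044922 cloudmed [ 0.4946 -0.0118  0.0661] zmax 1.4527 minrect ((268.0, 212.5), (33.0, 32.0), 90.0)
top reset [331 196  10  10  88] cen [335.5 200.5] ray [ 0.5327 -0.2152  0.077 ] circ [ 0.5327 -0.2152  0.077 ] 5.147915363311768 cloudmed [ 0.5326 -0.2152  0.0764] zmax 0.0831 minrect ((335.5, 200.5), (9.0, 9.0), 90.0)
top start [176 210  11  11  95] cen [181.  214.8] ray [0.503 0.246 0.077] circ [0.5036 0.2462 0.077 ] 5.4633307456970215 cloudmed [0.5028 0.246  0.0757] zmax 1.4527 minrect ((181.0, 215.0), (10.0, 10.0), 90.0)
scene stop [235 169  18  15 191] cen [243.6 176.1] ray [ 0.5114 -0.0107  0.088 ] circ [ 0.5111 -0.0109  0.088 ] 9.013978004455566 cloudmed [ 0.515  -0.0104  0.0894] zmax 1.3598 minrect ((243.5, 176.0), (14.0, 17.0), 90.0)
scene box [226 165  35  39 737] cen [243.3 187.2] ray [ 0.5374 -0.0097  0.066 ] circ [ 0.5279 -0.0097  0.066 ] 21.96598243713379 cloudmed [ 0.545  -0.0068  0.0643] zmax 1.3598 minrect ((243.25714111328125, 183.1908721923828), (32.40749740600586, 37.01445007324219), 6.842772960662842)
scene reset [172 178  10   7  54] cen [176.5 181.1] ray [ 0.5374 -0.2125  0.077 ] circ [ 0.5389 -0.2122  0.077 ] 4.527792930603027 cloudmed [ 0.5365 -0.2126  0.0755] zmax 0.0814 minrect ((176.5, 181.0), (6.0, 9.0), 90.0)
scene start [324 179  11   9  77] cen [328.7 183. ] ray [0.5101 0.2483 0.077 ] circ [0.5098 0.2486 0.077 ] 5.187976837158203 cloudmed [0.5081 0.2494 0.0745] zmax 0.0827 minrect ((329.0, 183.0), (8.0, 10.0), 90.0)
```

View pics/topcrop.png

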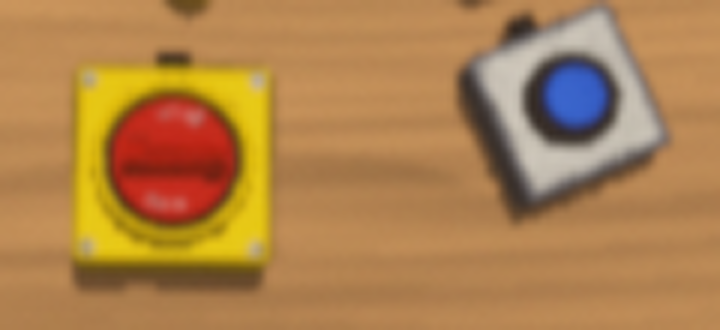

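View pics/scenecrop.png

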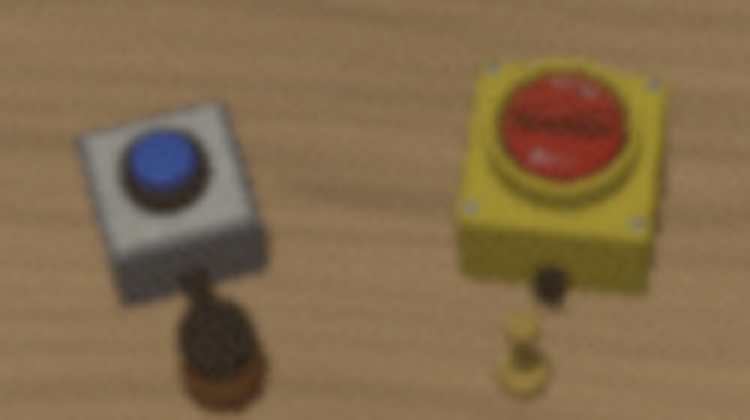

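```bash
cat > mv.py <<'E'
import sys,numpy as np
from scipy.spatial.transform import Rotation as Ro
from rig import manip
def go(*targets):  # each (x,y,z,yaw of tool x); prints row from the present pose
    o=manip.observe(); R=Ro.from_rotvec(o["tool_rot"]); p=o["eef_pos"]
    print("t",round(o["time_s"],2),"p",p.round(4),"toolx ang",np.arctan2(*R.as_matrix()[1::-1,0]).round(3),"tilt",R.as_matrix()[:,2].round(3),"F",o["ft_force"].round(2),"j",o["joint_pos"].round(2),"open",round(o["opening"],3))
    for x,y,z,a in targets:
        T=Ro.from_matrix(np.array([[np.cos(a),np.sin(a),0],[np.sin(a),-np.cos(a),0],[0,0,-1]]))
        print("row mm",(R.inv().apply(np.array([x,y,z])-p)*1000).round(1),"deg",np.degrees((R.inv()*T).as_rotvec()).round(2))
if __name__=="__main__":
    go(*np.array(list(map(float,sys.argv[1:]))).reshape(-1,4))
E
python3 mv.py 0.44 -0.013 0.24 -1.571 0.45 -0.013 0.24 -1.571
```

```text
t 0.1 p [0.2195 0.5581 0.2304] toolx ang -0.375 tilt [-0.    -0.002 -1.   ] F [-0.25  0.37 -0.32] j [ 1.53  0.04  0.08 -0.   -1.62 -0.33] open 1.001
row mm [414.3 450.7  -8.8] deg [ 8.000e-02 -6.000e-02  6.854e+01]
row mm [423.6 447.1  -8.9] deg [ 8.000e-02 -6.000e-02  6.854e+01]
```

Emit:
play_rows --series '[30,32,0,0,0,5,60,65,0,0,0,10,90,98,0,0,0,15,120,130,0,0,0,20,150,163,-2,0,0,25,180,195,-4,0,0,30,210,228,-5,0,0,35,240,260,-6,0,0,40,270,293,-7,0,0,45,300,326,-8,0,0,50,330,358,-9,0,0,55,360,391,-9,0,0,60,390,423,-9,0,0,65,414,450,-9,0,0,68.6,414,450,-9,0,0,68.6,414,450,-9,0,0,68.6,414,450,-9,0,0,68.6,414,450,-9,0,0,68.6]' --claw 0 --newtons 40

```text
time_s: 1.6
eef_pos: [0.44, -0.012, 0.2399]
tool_rot: [2.219, -2.223, -0.001]
ft_force: [-0.7, 0.4, 0.5]
opening: -0.001
```

```bash
python3 - <<'E'
from rig import manip, eyes
import cv2,numpy as np
for n in ["wrist","top"]:
    s=eyes.snapshot(n); cv2.imwrite(f"pics/{n}1.png",s["frame"][:,:,::-1]); np.savez(f"{n}1.npz",**s)
    R=cv2.Rodrigues(s["rvec"])[0]; print(n,s["fx"],"campos",(-R.T@s["tvec"]).round(4),"fwd",R[2].round(3))
E
python3 mv.py
```

```text
wrist 268.7666814904928 campos [ 0.4403 -0.0859  0.3815] fwd [-0.     0.291 -0.957]
top 464.7958520966466 campos [0.3595 0.0093 1.4527] fwd [ 0.139  0.001 -0.99 ]
t 1.7 p [ 0.44   -0.0112  0.2403] toolx ang -1.571 tilt [-0.  0. -1.] F [-0.56 -0.66 -0.19] j [ 0.44 -0.39 -0.28 -0.   -1.69 -0.44] open 0.002
```

View pics/wrist1.png

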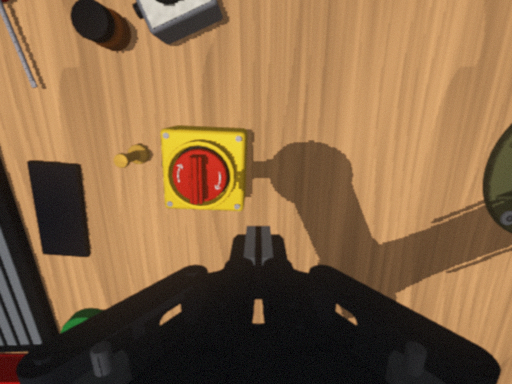

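Wrist view: the red head is centred at about (199,174) with the bar running up-down in the picture. The fingertips are at about (258,245). Next I'll measure the head, the bar and the box corners here.

Run:
```python
from h import *
s=load("wrist1.npz"); M=masks(s["frame"]); C=cloud(s)
def blob(m,a,b,c,d):
    mm=np.zeros((384,512),np.uint8); mm[b:d,a:c]=m[b:d,a:c]
    n,lab,st,ce=cv2.connectedComponentsWithStats(mm); i=1+st[1:,4].argmax(); return lab==i
r=blob(M["red"],155,120,250,220)
P=C[r]; print("z pct",np.percentile(P[:,2],[1,10,50,80,90,95,99]).round(4))
# head disc points z .084-.092 : project contour
g=cv2.findContours(r.astype(np.uint8),cv2.RETR_EXTERNAL,cv2.CHAIN_APPROX_NONE)[0]; g=max(g,key=len)
W=np.array([ray(s,*q[0],.088)[:2] for q in g]); (c,rad)=cv2.minEnclosingCircle((W*1e4).astype(np.float32)); print("head circ",np.array(c)/1e4,rad/1e4)
E=cv2.fitEllipse((W*1e4).astype(np.float32)); print("ellipse",E)
b=P[P[:,2]>.100]; m=b.mean(0); print("bar",len(b),m.round(4),(b.max(0)).round(4),b.min(0).round(4)); e=np.linalg.eigh(np.cov(b[:,:2].T))[1][:,1]; print("bar dir yaw vs y", np.arctan(-e[0]/e[1]))
f=(P[:,2]>.084)&(P[:,2]<.092); print("flat mean",P[f].mean(0).round(4))
# yellow box top
y=blob(M["yel"],150,115,255,220); Q=C[y]; q=Q[(Q[:,2]>.062)&(Q[:,2]<.070)]; rc=cv2.minAreaRect((q[:,:2]*1e4).astype(np.float32)); print("box rect",np.array(rc[0])/1e4,rc[1],rc[2])
q=Q[(Q[:,2]>.085)&(Q[:,2]<.091)]; print("shroud circ",np.array(cv2.minEnclosingCircle((q[:,:2]*1e4).astype(np.float32))[0])/1e4)
cv2.imwrite("pics/w1crop.png",cv2.resize(s["frame"][120:220,150:255,::-1],None,fx=6,fy=6,interpolation=cv2.INTER_CUBIC))
```

```text
z pct [0.0831 0.0859 0.0873 0.1059 0.1079 0.1088 0.1098]
head circ [ 0.50611318 -0.01149407] 0.03224538269042969
ellipse ((5060.796875, -129.06903076171875), (587.1004028320312, 612.8324584960938), 160.90396118164062)
bar 656 [ 0.5058 -0.0146  0.1099] [0.5154 0.0125 0.3815] [ 0.4403 -0.0859  0.1002]
bar dir yaw vs y -0.2822333404950893
flat mean [ 0.5047 -0.0152  0.0868]
box rect [ 0.50716392 -0.01279632] (980.7606201171875, 978.192626953125) 87.50574493408203
shroud circ [ 0.50759478 -0.01234249]
```

View pics/w1crop.png

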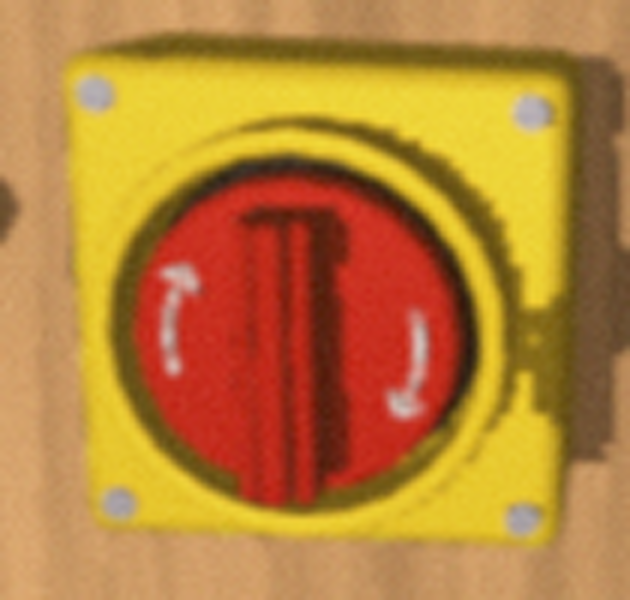

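Three views agree on the stop at about (0.5065, -0.0125), with a yaw of about -0.04 rad. The reset is at about (0.534, -0.214). First I move above the stop.

Emit:
play_rows --series '[0,-33,0,0,0,0,1,-66.5,0,0,0,0,1,-66.5,35,0,0,0,1,-66.5,70,0,0,0,1,-66.5,95,0,0,0,1,-66.5,115,0,0,0,1,-66.5,115,0,0,0,1,-66.5,115,0,0,0,1,-66.5,115,0,0,0]'

```text
time_s: 2.45
eef_pos: [0.5074, -0.0124, 0.1274]
tool_rot: [-2.22, 2.22, -0.003]
ft_force: [0.1, 0.3, -0.1]
opening: -0.002
```

```bash
python3 - <<'E'
from rig import eyes
import cv2,numpy as np
o=[]
for n,(a,b,c,d) in dict(wrist=(130,110,330,260),scene=(200,130,300,205)).items():
    s=eyes.snapshot(n); np.savez(f"{n}2.npz",**s); o.append(cv2.resize(s["frame"][b:d,a:c,::-1],(400,300),interpolation=cv2.INTER_CUBIC))
cv2.imwrite("pics/c2.png",np.hstack(o))
E
python3 mv.py 0.5065 -0.0125 0.1015 -1.571
```

```text
t 2.55 p [ 0.5076 -0.0125  0.1276] toolx ang -1.571 tilt [ 0.003  0.001 -1.   ] F [-0.08  0.53 -0.24] j [ 0.37 -0.2  -0.33  0.   -1.44 -0.37] open 0.001
row mm [ 0.   1.2 26.1] deg [-0.2   0.03 -0.01]
```

View pics/c2.png

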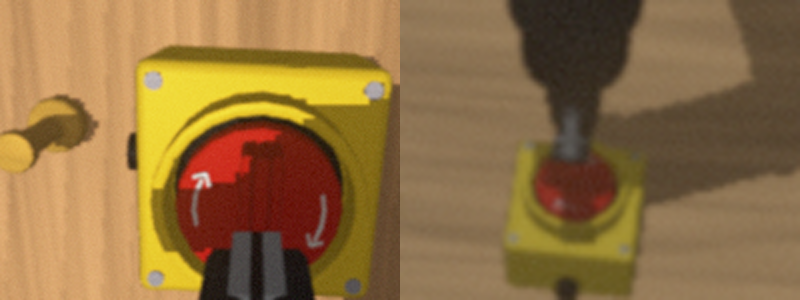

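Emit:
play_rows --series '[0,0,8,0,0,0,0,0,13,0,0,0,0,0,17,0,0,0,0,0,20,0,0,0,0,0,22,0,0,0,0,0,24,0,0,0,0,0,24,0,0,0,0,0,24,0,0,0,0,0,24,0,0,0]'

```text
time_s: 3.3
eef_pos: [0.5072, -0.0132, 0.1025]
tool_rot: [-2.219, 2.222, -0.002]
ft_force: [-1.7, 0.8, 6.4]
opening: 0.001
```

```bash
python3 mv.py 0.5065 -0.0125 0.101 -1.571
```

```text
t 3.3 p [ 0.5072 -0.0132  0.1025] toolx ang -1.572 tilt [ 0.002 -0.    -1.   ] F [-1.75  0.77  6.37] j [ 0.37 -0.19 -0.37  0.   -1.39 -0.37] open 0.001
row mm [-0.7  0.7  1.5] deg [-0.1  -0.01 -0.06]
```

Emit:
play_rows --series '[0,0,1,0,0,0,0,0,2,0,0,0,0,0,3,0,0,0,0,0,3,0,0,0]'

```text
time_s: 3.63
eef_pos: [0.5077, -0.0133, 0.101]
tool_rot: [-2.219, 2.221, -0.005]
ft_force: [-3.3, 1.4, 11.8]
opening: -0.002
```

Force rose to 11.8 N at z=0.101, which is the hard stop. Lifting off and looking.

Emit:
play_rows --series '[0,0,-8,0,0,0,0,0,-20,0,0,0,0,0,-30,0,0,0,0,0,-30,0,0,0,0,0,-30,0,0,0]'

```text
time_s: 4.05
eef_pos: [0.507, -0.0129, 0.1289]
tool_rot: [-2.219, 2.222, -0.001]
ft_force: [-0.2, 0.7, -0.8]
opening: -0.001
```

```bash
python3 - <<'E'
from rig import eyes
from h import *
o=[]
for n,(a,b,c,d) in dict(wrist=(130,110,330,260),scene=(200,130,300,205)).items():
    s=eyes.snapshot(n); np.savez(f"{n}3.npz",**s); o.append(cv2.resize(s["frame"][b:d,a:c,::-1],(400,300),interpolation=cv2.INTER_CUBIC))
    for k in (2,3):
        t=load(f"{n}{k}.npz") if k==2 else s
        C=cloud(t);m=masks(t["frame"])["red"]; P=C[m]
        P=P[(abs(P[:,0]-.5065)<.03)&(abs(P[:,1]+.0125)<.03)]; print(n,k,len(P),np.percentile(P[:,2],[10,30,50,70,90,97]).round(4))
cv2.imwrite("pics/c3.png",np.hstack(o))
E
python3 mv.py 0.49 0.016 0.13 -1.571 0.48 0.016 0.092 -1.571
```

```text
wrist 2 3709 [0.0861 0.0866 0.0871 0.0877 0.1065 0.1089]
wrist 3 3624 [0.0796 0.0802 0.0806 0.0813 0.1003 0.1025]
scene 2 74 [0.0831 0.0862 0.0877 0.0901 0.0981 0.1057]
scene 3 68 [0.0763 0.0794 0.0812 0.0838 0.0969 0.1007]
t 4.15 p [ 0.5063 -0.0131  0.1276] toolx ang -1.572 tilt [-0.001 -0.    -1.   ] F [ 0.65 -0.1  -0.21] j [ 0.37 -0.2  -0.33 -0.   -1.44 -0.37] open 0.003
row mm [-29.   16.4  -2.3] deg [ 0.06 -0.   -0.07]
row mm [-29.   26.4  35.7] deg [ 0.06 -0.   -0.07]
```

View pics/c3.png

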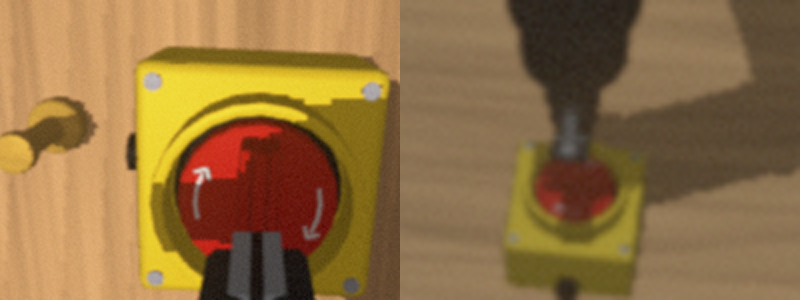

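The head is latched about 6.5 mm in with nothing touching it. Now the shut fingers go to the near side of the bar's left end.

Emit:
play_rows --series '[-13,16,0,0,0,0,-25.5,31,0,0,0,0,-25.5,31,0,0,0,0,-25.5,31,15,0,0,0,-25.5,31,28,0,0,0,-25.5,31,35.5,0,0,0,-25.5,31,35.5,0,0,0,-25.5,31,35.5,0,0,0]'

```text
time_s: 4.82
eef_pos: [0.4754, 0.012, 0.0921]
tool_rot: [2.218, -2.222, -0.001]
ft_force: [-0.6, -0.5, -0.0]
opening: -0.003
```

```bash
python3 - <<'E'
from rig import eyes
from h import *
s=eyes.snapshot("wrist"); np.savez("wrist4.npz",**s); cv2.imwrite("pics/c4.png",cv2.resize(s["frame"][110:270,110:330,::-1],None,fx=3,fy=3,interpolation=cv2.INTER_CUBIC))
E
python3 mv.py 0.4995 0.0125 0.091 -1.571
```

```text
t 4.87 p [0.4758 0.0121 0.0929] toolx ang -1.572 tilt [-0.    -0.001 -1.   ] F [-0.56  0.54 -0.29] j [ 0.45 -0.28 -0.46  0.   -1.39 -0.45] open -0.002
row mm [ -0.4 -23.7   1.9] deg [ 0.02 -0.04 -0.08]
```

View pics/c4.png

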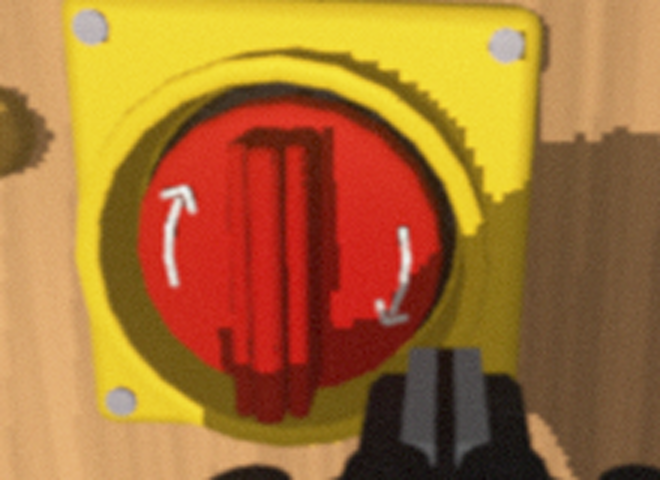

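Emit:
play_rows --series '[0,-7,1,0,0,0,0,-12,1,0,0,0,0,-16,1,0,0,0,0,-18,1,0,0,0,0,-20,1,0,0,0,0,-21,1,0,0,0,0,-22,1,0,0,0,0,-22,1,0,0,0]'

```text
time_s: 5.53
eef_pos: [0.4975, 0.0124, 0.0918]
tool_rot: [2.22, -2.222, -0.0]
ft_force: [-3.0, 1.2, 2.3]
opening: 0.002
```

```bash
python3 - <<'E'
from rig import eyes
from h import *
s=eyes.snapshot("wrist"); np.savez("wrist5.npz",**s); cv2.imwrite("pics/c5.png",cv2.resize(s["frame"][110:270,110:330,::-1],None,fx=3,fy=3,interpolation=cv2.INTER_CUBIC))
E
python3 mv.py 0.4995 0.0125 0.091 -1.571
```

```text
t 5.58 p [0.4975 0.0124 0.0919] toolx ang -1.572 tilt [-0. -0. -1.] F [-2.64  1.13  2.24] j [ 0.43 -0.21 -0.4   0.   -1.38 -0.43] open -0.001
row mm [-0.1 -2.   0.9] deg [ 0.02 -0.01 -0.06]
```

View pics/c5.png

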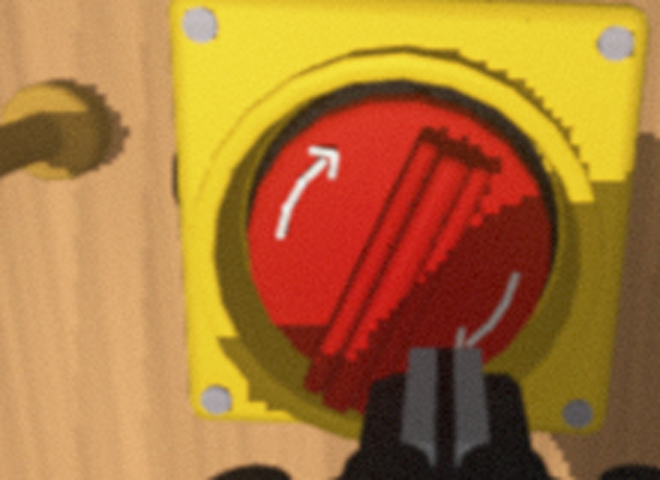

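The bar has turned about 0.4 rad clockwise. Pushing on.

Emit:
play_rows --series '[0,-1.5,0,0,0,0,0,-3,0,0,0,0,0,-4.5,0,0,0,0,0,-5.5,0,0,0,0,0,-5.5,0,0,0,0]'

```text
time_s: 6.0
eef_pos: [0.5034, 0.0125, 0.0917]
tool_rot: [-2.22, 2.223, 0.0]
ft_force: [-1.1, 1.5, 1.8]
opening: -0.0
```

```bash
python3 - <<'E'
from rig import eyes
from h import *
s=eyes.snapshot("wrist"); np.savez("wrist6.npz",**s); cv2.imwrite("pics/c6.png",cv2.resize(s["frame"][110:270,110:330,::-1],None,fx=3,fy=3,interpolation=cv2.INTER_CUBIC))
for k in (3,5,6):
    t=load(f"wrist{k}.npz");C=cloud(t);P=C[masks(t["frame"])["red"]]
    P=P[(abs(P[:,0]-.5065)<.03)&(abs(P[:,1]+.0125)<.03)]; print(k,len(P),np.percentile(P[:,2],[10,30,50,70,90,97]).round(4))
E
python3 mv.py 0.4995 0.0125 0.091 -1.571
```

```text
3 3624 [0.0796 0.0802 0.0806 0.0813 0.1003 0.1025]
5 7058 [0.0796 0.0803 0.0808 0.0984 0.1017 0.1027]
6 7503 [0.0862 0.0869 0.0875 0.1052 0.1082 0.1091]
t 6.05 p [0.5033 0.0125 0.0917] toolx ang -1.572 tilt [ 0.  0. -1.] F [-2.81  2.13  2.42] j [ 0.43 -0.19 -0.39 -0.   -1.37 -0.43] open 0.003
row mm [0.  3.8 0.7] deg [-0.    0.   -0.06]
```

View pics/c6.png

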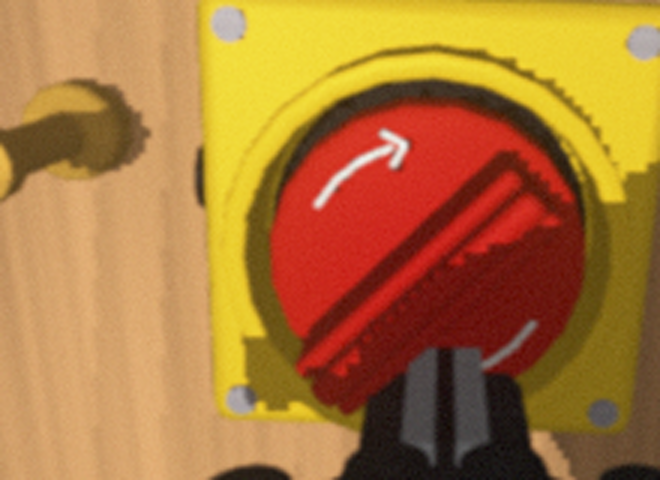

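The head has sprung out (flat top 0.0875, 0.0871 at rest). Backing off, then up and over towards the reset.

Emit:
play_rows --series '[0,8,0,0,0,0,0,16,0,0,0,0,0,28,0,0,0,0,0,30,-20,0,0,0,0,30,-55,0,0,0,20,20,-90,0,0,0,55,10,-100,0,0,0,90,0,-100,0,0,0,125,-10,-100,0,0,0,155,-20,-100,0,0,0,185,-25,-100,0,0,0,185,-25,-100,0,0,0,185,-25,-100,0,0,0]'

```text
time_s: 7.13
eef_pos: [0.5271, -0.1739, 0.1912]
tool_rot: [2.216, -2.225, -0.001]
ft_force: [-0.3, -0.2, -0.1]
opening: 0.002
```

```bash
python3 - <<'E'
from rig import eyes
from h import *
for n in ("wrist","top"):
    s=eyes.snapshot(n); np.savez(n+"7.npz",**s); cv2.imwrite(f"pics/{n}7.png",s["frame"][:,:,::-1])
    C=cloud(s);M=masks(s["frame"]); P=C[M["red"]]
    P=P[(abs(P[:,0]-.5065)<.03)&(abs(P[:,1]+.0125)<.03)]; print(n,"red z",len(P),np.percentile(P[:,2],[10,30,50,70,90,97]).round(4))
    b=M["blue"]; P=C[b]; k=np.zeros_like(b); k[b]=(abs(P[:,0]-.535)<.03)&(abs(P[:,1]+.214)<.03)
    v,u=np.nonzero(k); print("blue",len(u),ray(s,u.mean(),v.mean(),.077).round(4),"z",np.median(C[k],0).round(4),u.min(),u.max(),v.min(),v.max())
E
python3 mv.py 0.534 -0.214 0.1 -1.571
```

```text
wrist red z 115 [0.0854 0.0863 0.0868 0.0872 0.0875 0.0879]
blue 856 [ 0.5342 -0.2145  0.077 ] z [ 0.5345 -0.2143  0.0758] 234 267 129 161
t 7.23 p [ 0.5274 -0.1723  0.1917] toolx ang -1.572 tilt [-0. -0. -1.] F [0.34 0.22 0.64] j [ 0.05 -0.08 -0.11  0.   -1.55 -0.05] open -0.0
row mm [41.7 -6.7 91.7] deg [ 0.01 -0.01 -0.07]Traceback (most recent call last):
  File "<stdin>", line 6, in <module>
    return _quantile_unchecked(
        a, q, axis, out, overwrite_input, method, keepdims, weights)
    return _ureduce(a,
                    func=_quantile_ureduce_func,
    ...<5 lines>...
                    overwrite_input=overwrite_input,
                    method=method)
    r = func(a, **kwargs)
    result = _quantile(arr,
                       quantiles=q,
    ...<2 lines>...
                       out=out,
                       weights=wgt)
    slices_having_nans = np.isnan(arr[-1, ...])
                                  ~~~^^^^^^^^^
IndexError: index -1 is out of bounds for axis 0 with size 0
```

View pics/wrist7.png

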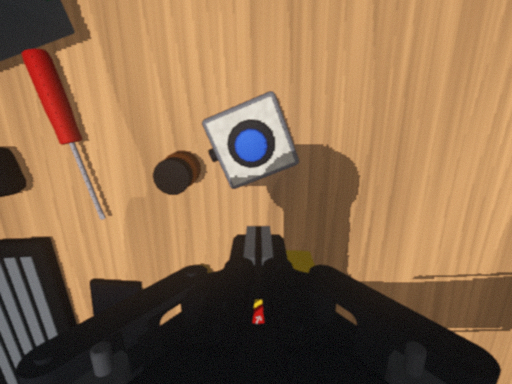

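View pics/top7.png

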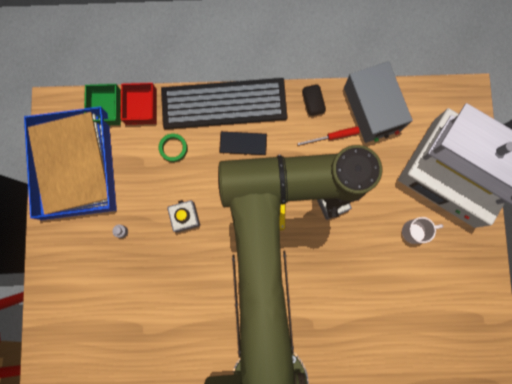

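The wrist view puts the blue button at pixel (250,145), which is (0.534, -0.2145) at its known height. The driver, jar and phone are in place, and the stop reads as out. Moving over it and pressing.

Emit:
play_rows --series '[20,-3.5,10,0,0,0,42,-7,20,0,0,0,42,-7,55,0,0,0,42,-7,85,0,0,0,42,-7,102,0,0,0,42,-7,109,0,0,0,42,-7,114,0,0,0,42,-7,117,0,0,0,42,-7,120,0,0,0,42,-7,121,0,0,0,42,-7,121,0,0,0]'

```text
time_s: 8.15
eef_pos: [0.5357, -0.2144, 0.0723]
tool_rot: [-2.219, 2.221, -0.003]
ft_force: [-1.2, 2.6, 4.1]
opening: -0.006
```

Emit:
play_rows --series '[0,0,1.5,0,0,0,0,0,3,0,0,0,0,0,3.5,0,0,0,0,0,3.5,0,0,0]'

```text
time_s: 8.48
eef_pos: [0.5359, -0.2145, 0.0709]
tool_rot: [-2.22, 2.221, -0.005]
ft_force: [-6.0, 6.4, 16.1]
opening: -0.0
```

Force 16 N at z=0.0709, so the button is on its stop. Releasing and moving clear.

Emit:
play_rows --series '[0,0,-8,0,0,0,0,0,-25,0,0,0,0,0,-60,0,0,0,0,0,-95,0,0,0,0,0,-125,0,0,0,0,30,-130,0,0,0,0,65,-130,0,0,0,0,100,-130,0,0,0,0,130,-130,0,0,0,0,130,-130,0,0,0,0,130,-130,0,0,0,0,130,-130,0,0,0]'

```text
time_s: 9.48
eef_pos: [0.4052, -0.2145, 0.1975]
tool_rot: [-2.219, 2.223, -0.001]
ft_force: [-0.3, -0.1, -0.2]
opening: 0.001
```

```bash
python3 - <<'E'
from rig import eyes
from h import *
from rig import manip
for n in ("wrist","scene","top"):
    s=eyes.snapshot(n); np.savez(n+"8.npz",**s); cv2.imwrite(f"pics/{n}8.png",s["frame"][:,:,::-1])
    C=cloud(s);M=masks(s["frame"])
    for c,(x,y) in dict(red=(.5065,-.0125),blue=(.534,-.214),yel=(.505,.247)).items():
        P=C[M[c]]; P=P[(abs(P[:,0]-x)<.03)&(abs(P[:,1]-y)<.03)]
        if len(P)>5: print(n,c,len(P),np.percentile(P[:,2],[10,50,90,97]).round(4))
    if n!="wrist":
        d=np.abs(load(n+"0.npz")["frame"].astype(int)-s["frame"]).max(2); cv2.imwrite(f"pics/{n}8d.png",(d>60).astype(np.uint8)*255)
E
python3 mv.py
```

```text
wrist blue 779 [0.0736 0.0758 0.0766 0.0771]
scene red 203 [0.0843 0.0911 0.1082 0.1104]
scene blue 58 [0.0723 0.0764 0.0796 0.0814]
scene yel 76 [0.0716 0.0763 0.0788 0.0799]
top red 119 [0.0839 0.0873 0.1056 0.109 ]
top blue 91 [0.0698 0.0754 0.0809 0.0818]
top yel 93 [0.0698 0.0751 0.0787 0.0804]
t 9.63 p [ 0.4054 -0.2144  0.1968] toolx ang -1.572 tilt [-0.001  0.    -1.   ] F [-0.3  -0.23  0.52] j [-0.04 -0.35 -0.32  0.   -1.6   0.04] open -0.001
```

View pics/scene8.png

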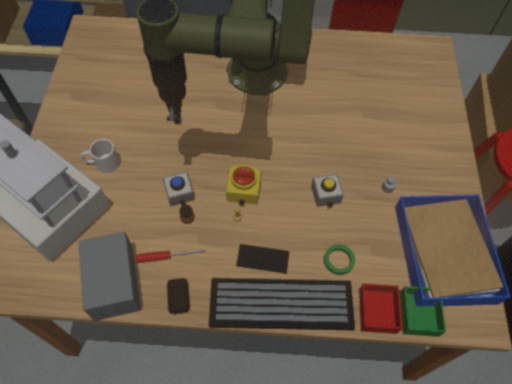

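View pics/wrist8.png

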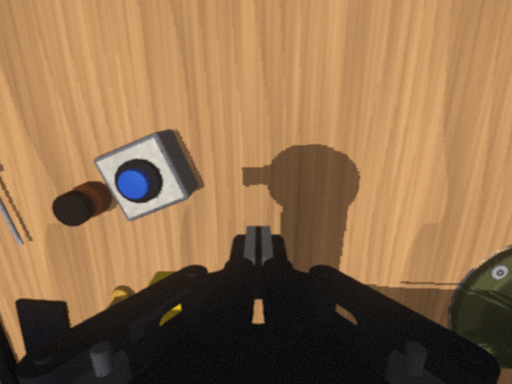

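View pics/scene8d.png

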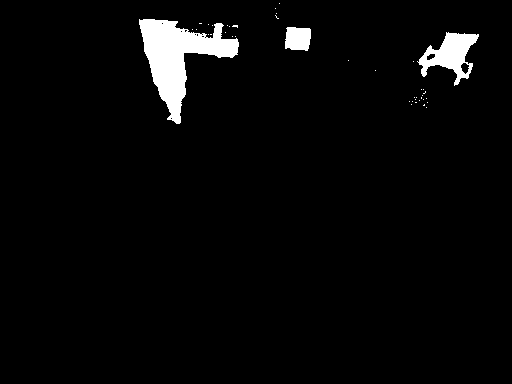

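In the scene view every loose thing is where it was: only arm pixels differ from the first picture. One last check on the bar angle.

Run:
```python
from h import *
o=[]
for k in "08":
    s=load(f"scene{k}.npz"); o.append(cv2.resize(s["frame"][160:205,220:270,::-1],(400,360),interpolation=cv2.INTER_CUBIC))
    C=cloud(s); m=(C[...,2]>.098)&(C[...,2]<.113)&(abs(C[...,0]-.5095)<.035)&(abs(C[...,1]+.0115)<.035); b=C[m]; b=b[:,:2]; e=np.linalg.eigh(np.cov(b.T))[1][:,1]; print(k,len(b),"bar yaw vs y",np.arctan(-e[0]/e[1]).round(3))
cv2.imwrite("pics/cmp.png",np.hstack(o))
```

```text
0 86 bar yaw vs y -0.047
8 83 bar yaw vs y -0.024
```

View pics/cmp.png

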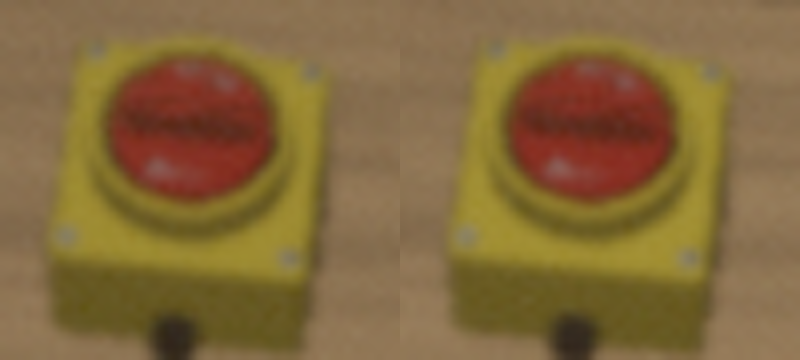

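The two crops (before and after) match: the head is out and the bar is back at rest. Handing in.

```bash
python3 -c "
from rig import manip
print(manip.job_done())"
```

```text
the job is handed in; nothing more can be done
None
```

The emergency-stop check is done and handed in at about 9.6 s of the 48 s allowed; no verdict is reported.

- **Press and latch:** I pressed the head with shut fingertips to its hard stop (11.8 N at z = 0.101 m). With the fingers off, it stayed about 6.5 mm in.
- **Twist:** I pushed the near side of the bar's left end away from the robot with the shut fingers. It turned about 0.4 rad while still latched, then the head sprang out. I touched only that one side of the bar.
- **Reset:** I then pressed the blue button to its stop (16 N, about 6 mm down) and let it go.

**Last checks:**
- **Head:** its flat top reads 0.087 m in the top view, the same as at rest. The bar's angle is within about 0.02 rad of the start, by the coarse scene-camera depth.
- **Buttons:** the blue and yellow tops are at their starting height within the depth noise. I never went near the start button.
- **Loose things:** the scene picture differs from the first one only where the arm was.
- **Arm:** it stands clear, with no contact force beyond sensor noise.

No check failed. The cameras disagreed on the station's position by up to 6 mm in x; I used the wrist camera's value, and the contact heights agreed with the sizes given.

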